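# Turn the blue pin cup mouth-up on the cork mat

## Task

The pin cups stand mouth-down on the bench to keep the filings out. Pick up the one with the blue bottom, carry it to the round cork mat, and set it down there (do not drop it) so that it ends standing on its foot, mouth up, ready for pins. Leave the red and the yellow cup where they are.

Things in the scene. Friction and masses are not known exactly. Their poses are not given: they have to be found in the camera images.
- blue_cup: Cup to turn over, 60 mm diameter, 56 mm tall, 0.12 to 0.2 kg. Mouth half: straight bare steel tube 28 mm long, wall 2.5 mm, best gripped from opposite sides. Other half: solid heavy round blue bottom, 30 mm radius, ending in a flat foot 20 mm across. Origin: centre of the mouth; z points from mouth to foot: up at the start (mouth-down), down when mouth-up.
- blue_cup_foot (a point): Centre of its flat foot, on the axis, 56 mm from the mouth. The cup is bottom-heavy (centre of mass 37 mm from the mouth): let go on a surface with its mouth turned more than about 40 degrees from straight down (50 to 90 is safe), it rolls onto its foot by itself, ending about 60 to 80 mm from where the middle of its tube was let go, towards the side of its bottom.
- red_cup: Bystander: same cup with a red bottom, also mouth-down. Origin: centre of the mouth; z points from the mouth to the foot (up at the start). Blue and red stand on the right in either order, 110 mm or more apart, the yellow one 140 mm or more from both.
- yellow_cup: Bystander: same cup with a yellow bottom, also mouth-down. Origin: centre of the mouth; z points from the mouth to the foot (up at the start). Blue and red stand on the right in either order, 110 mm or more apart, the yellow one 140 mm or more from both.
- mat_centre (a point): Centre of the top of the round cork mat, 190 mm diameter, 4 mm thick, fixed to the bench; its top is 4 mm above the bench. A key-cutting machine stands between the cups and the mat and behind them (its base about 60 to 130 mm high, its motor up to 0.37 m at the back): cross in front of it, over 0.2 m high, and do not lean the hand over it. To the left of the mat (+y) only low things lie.
Not all that is in view belongs to the job. Of the things that look like the blue_cup, take the one that is farthest to the robot's right at the start.

How it is judged:
By the outcome, as a careful person would: the job done as asked, in the order asked, and still so for the second after the job is handed in, with the robot touching nothing.
It also fails if it takes over 51 s, if anything falls off the work surface, if the arm or the gripper's body presses on something with over 40 N, if the wrist force passes 120 N, or if a joint passes its speed limit or range.

## Robot

A 6-joint arm with a two-finger parallel gripper is mounted at the origin on a cart in front of the work surface, level with it; the furniture and walls round the work are solid. World frame = base frame: x ahead of the robot, y to its left, z up, the work surface at z = 0. Lengths are in mm, angles in rad, forces in N, time in s.
With the tool pointing down it reaches from about 350 to 875 mm from the base axis. Payload 4.2 kg.
Tool frame: the origin (TCP) lies midway between the tips of the shut fingers; the grasp point (between the pads) lies 19 mm behind it (tcp_to_grasp is the distance from the TCP to the grasp point, in mm); z points along the fingers, y is the line along which they close (so a half turn about z gives the same grasp; the last joint's range is limited). The gripper opens to 85 mm and grips with 20 to 120 N. Pads are 22 mm wide; open, the fingers measure 114 mm over their backs; the gripper's body (76 mm by 85 mm) begins 54 mm behind the grasp point. The pads swing forward as they close: fully open they stand 13 mm farther back than shut.
Start: joints at [1.368, 0.385, 0.008, 0, -1.194, -0.259], TCP at [278.441, 559.526, 231.312] pointing down, gripper open.
Joint ranges: [-3.14, 3.14], [-1.21, 2.06], [-1.07, 1.41], [-3.16, 2.05], [-2.99, -0.16], [-3.1, 3.1]. Speed limits (rad/s): [2.79, 2.79, 3.14, 3.14, 3.14, 3.14].

## Interface

Orientations are given as a unit quaternion [x, y, z, w].
In Python, from bench import read_state, get_image, job_done, tcp_to_grasp gives the robot as it stands.
- The arm moves only by the tool jog_arm, never from a script. Its argument "plan" is a list of rows, each a list of 3 entries, a list of its own where there are three numbers: the finger opening in mm, from 0 to 85.4, then the shift along the tool's x, y, z as a fraction of full scale, then the turn, a rotation vector about the tool's x, y, z as a fraction of full scale. A call has 1 to 10 rows; each row is the pose to reach, as a shift and turn from the pose commanded when the call began, along the tool's axes at that moment; what a row does not reach only later rows make up. Full scale, the value 1, is 0.1 m for a shift and 60 degrees for a turn. A row lasts 1/8 s, in which the tool goes at most 62.5 mm and 10.7 degrees, less where a joint would pass 70% of its speed; a pose out of reach is approached as far as the arm can. A call with a number of a shift or a turn outside -1 to 1 is refused whole. A call with a gripper value outside its range is refused whole. The fingers move at their own pace and stop on an object; the grip force is fixed at half the most. Time passes only in rows, so rows that repeat a pose let the fingers close. It gives the time, the measured TCP pose, the force, the opening and the grip force at its end, in the units of the state.
- read_state(): the state, without advancing time (a new reading comes with each control period).
- get_image(name): name is "scene" or "top"; returns a dict with "img" (420x560x3 uint8, red, green, blue), "range_z" (420x560 float32, mm along the optical axis (not along the pixel's ray), 0 where there is no reading), "intrinsics" (3x3 intrinsics, pixels), "extrinsics" (4x4, takes a point from camera to world coordinates). Camera axes: x right, y down, z forward; pixel columns grow to the right and rows downward; lengths in mm; the calibration is good to about 2 mm. A picture is of the moment at which its call begins.
- job_done(): hands the job in; it is judged then, once.
The state is a dict: "clock": time; "joints": joint angles; "joint_vel": joint speeds; "joint_efforts": joint torques, N m; "position": TCP position; "ee_rot": TCP orientation; "contact_force": force on the tool from outside, world axes, zero at the start; "wrist_torque": the same for the moment, N m; "gripper_width": finger opening in mm; "grasp_force": force on a finger pad.
Only numpy, scipy, OpenCV 4.12 (cv2) and the standard library are available. Lean on these libraries where they do the work, as an engineer would, in place of code of your own. Each camera call takes 0.05 s, during which the arm holds its last target. There are 200 camera calls.

## Working session

There is one attempt and no reset: what is moved stays moved. The work goes in short steps, Python scripts to look and compute and a tool call to move; the robot and the scene stay as the last step left them, time stands still between calls to the robot, and variables do not carry over. Pictures are saved under pics/ and viewed, at most 10 in all, crops included, and the job is handed in when it is done.

Besides the shell and the picture viewer there is one more tool, called after "Request:" by a JSON object that holds its "method" and its "body", one argument or row to a line. jog_arm: Moves the arm, as the interface text tells. Its arguments: {"type":"object","properties":{"plan":{"type":"array"}},"required":["plan"]}

```bash
mkdir -p pics; ls; cat > h.py <<'E'
import numpy as np,cv2
from bench import *
def grab(n,save=None):
    d=get_image(n)
    if save: cv2.imwrite('pics/'+save,d['img'][:,:,::-1])
    return d
def cloud(d):
    z=d['range_z'];K=d['intrinsics'];h,w=z.shape
    u,v=np.meshgrid(np.arange(w),np.arange(h))
    p=np.stack([(u-K[0][2])/K[0][0]*z,(v-K[1][2])/K[1][1]*z,z],-1)
    E=np.array(d['extrinsics']);return p@E[:3,:3].T+E[:3,3]
E
python3 - <<'E'
from h import *
import pickle
D={n:grab(n,n+'0.png') for n in('scene','top')}
pickle.dump(D,open('d0.pkl','wb'))
for n in D: print(n,np.round(D[n]['extrinsics'],2).tolist(),np.round(D[n]['intrinsics'],1).tolist())
s=read_state();print({k:np.round(v,3).tolist() for k,v in s.items()},tcp_to_grasp)
cv2.imwrite('pics/both.png',cv2.resize(np.hstack([D[n]['img'][:,:,::-1] for n in D]),(800,300)))
E
```

```text
pics
scene [[0.76, -0.34, 0.56, -252.53], [-0.65, -0.39, 0.65, -981.69], [-0.0, -0.86, -0.51, 849.47], [0.0, 0.0, 0.0, 1.0]] [[488.7, 0.0, 281.8], [0.0, 488.7, 212.0], [0.0, 0.0, 1.0]]
top [[0.0, -0.98, 0.18, 414.29], [-1.0, -0.01, -0.02, 42.11], [0.02, -0.18, -0.98, 1072.82], [0.0, 0.0, 0.0, 1.0]] [[398.7, 0.0, 279.6], [0.0, 398.7, 209.5], [0.0, 0.0, 1.0]]
{'clock': 0.1, 'joints': [1.368, 0.386, 0.007, -0.0, -1.194, -0.259], 'joint_vel': [0.0, -0.001, 0.004, 0.001, 0.001, 0.0], 'joint_efforts': [-0.0, -39.332, 18.893, 4.198, -0.003, 0.0], 'position': [278.236, 559.099, 230.33], 'ee_rot': [0.973, -0.229, -0.0, 0.001], 'contact_force': [-0.723, -0.664, 0.464], 'wrist_torque': [0.034, -0.011, 0.043], 'grasp_force': 0.0, 'gripper_width': 85.123} 18.700000000000003
```

View pics/scene0.png

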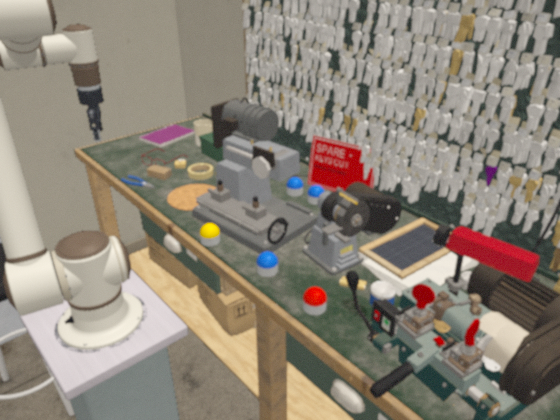

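View pics/top0.png

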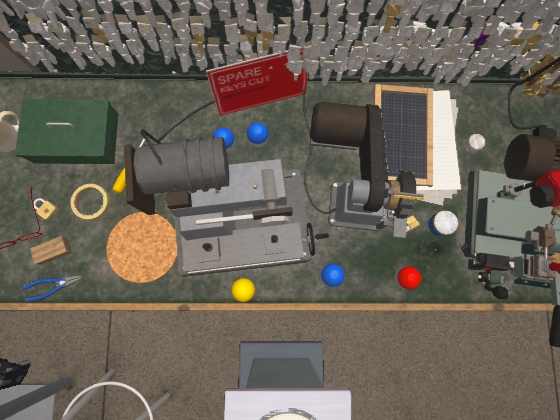

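Candidates in top view: blue balls/cups at (223,137), (257,132) and (333,275), plus a white-lidded jar with a blue rim at (443,222). By description the choice is (333,275), the farthest right with a blue bottom; red is at (409,277), yellow at (243,290), mat at (142,247). I'll check it in a crop and measure.

```bash
python3 - <<'E'
from h import *
import pickle
from scipy.optimize import least_squares
D=pickle.load(open('d0.pkl','rb'))
def fit(P):
    r=least_squares(lambda c:np.linalg.norm(P-c,axis=1)-30,P.mean(0)-[0,0,15],loss='soft_l1');return r.x,np.abs(r.fun).mean()
for n in D:
    d=D[n];C=cloud(d);H=cv2.cvtColor(d['img'],cv2.COLOR_RGB2HSV);h,s,v=[H[...,i].astype(int) for i in range(3)]
    for nm,m in dict(blue=(abs(h-108)<9)&(s>150)&(v>90),red=((h<5)|(h>175))&(s>200)&(v>110),yellow=(abs(h-27)<6)&(s>170)&(v>120)).items():
        k,l,st,ce=cv2.connectedComponentsWithStats(m.astype(np.uint8))
        for i in range(1,k):
            if 120<st[i,4]<1500:
                P=C[(l==i)&(d['range_z']>0)];P=P[P[:,2]>25]
                if len(P)>60:
                    c,e=fit(P);print(n,nm,ce[i].round(),st[i,4],'centre',c.round(1),'err',e.round(2),'top',np.percentile(P[:,2],98).round(1))
    m=(abs(h-12)<7)&(s>90)&(v>120)&(abs(C[...,2]-4)<8)
    k,l,st,ce=cv2.connectedComponentsWithStats(m.astype(np.uint8));i=1+np.argmax(st[1:,4])
    P=C[l==i];print(n,'mat',ce[i],P.mean(0).round(1),P.min(0).round(),P.max(0).round(),np.median(P[:,2]))
    (cx,cy),r=cv2.minEnclosingCircle(P[:,:2].astype(np.float32));print(cx,cy,r)
# obstacle heights map
C=np.vstack([cloud(D[n]).reshape(-1,3)[D[n]['range_z'].ravel()>0] for n in D])
print('cols y:',list(range(450,-350,-40)))
for x in range(300,860,40):
    row=[]
    for y in range(450,-350,-40):
        q=C[(abs(C[:,0]-x)<20)&(abs(C[:,1]-y)<20)&(C[:,2]<450)]
        row.append(int(q[:,2].max()) if len(q) else -1)
    print(x,row)
a=D['scene']['img'][225:325,200:345,::-1];b=D['top']['img'][235:315,220:440,::-1]
a=cv2.resize(a,(435,300));b=cv2.resize(b,(360,131));o=np.zeros((300,800,3),np.uint8);o[:,:435]=a;o[:131,438:798]=b
cv2.imwrite('pics/crop.png',o)
E
```

```text
scene blue [295. 183.] 133 centre [807.4 179.   28.8] err 2.44 top 58.8
scene blue [267. 259.] 258 centre [ 437.8 -114.6   29. ] err 1.71 top 58.9
scene red [339. 170.] 1336 centre [934.2  76.5  88.7] err 36.96 top 168.7
scene red [423. 295.] 319 centre [ 476.3 -587.1  207.9] err 2.42 top 228.9
scene red [315. 296.] 306 centre [ 431.2 -312.7   28.8] err 1.51 top 59.2
scene red [471. 333.] 168 centre [ 433.  -689.2  206.4] err 2.41 top 231.6
scene yellow [209. 230.] 233 centre [399.2 116.5  29. ] err 1.82 top 59.6
scene mat [235.22834296 276.01021768] [352.3  -4.9   1.4] [ 341. -550.   -4.] [ 368. 1080.   10.] 1.5861278776403651
346.1290283203125 265.291259765625 814.9859008789062
top blue [257. 133.] 353 centre [823.5  81.9  28.2] err 1.13 top 59.0
top blue [225. 136.] 233 centre [807.3 175.7  27.7] err 1.13 top 59.1
top blue [333. 275.] 405 centre [ 438.2 -117.9   28.3] err 1.05 top 58.7
top red [555. 177.] 129 centre [ 627.7 -563.8  246.9] err 1.72 top 280.2
top red [409. 277.] 404 centre [ 431.6 -316.3   28.7] err 1.14 top 59.8
top yellow [120. 182.] 187 centre [678.8 452.7   0.7]
[... 896 characters left out ...]
, 314, 256, 254, 288, 289, 289, 105, 113, 113, 6, 13, 167, 168, 22]
580 [9, 10, 9, 347, 349, 340, 337, 335, 321, 285, 287, 289, 79, 92, 37, 181, 206, 234, 242, 20]
620 [6, 7, 5, 347, 357, 362, 360, 360, 356, 268, 256, 253, 34, 17, 33, 200, 244, 244, 242, 179]
660 [31, -1, 2, 347, 359, 365, 361, 361, 357, 253, 255, 253, 34, 12, 22, 196, 213, 224, 226, 10]
700 [29, -1, -1, -1, 351, 335, 346, 350, 347, 49, 47, 244, 47, 13, 19, 18, 197, 196, 26, 25]
740 [16, -1, -1, 287, 301, 4, 5, 6, 4, 4, 7, 27, 30, 14, 6, 5, 181, 180, 24, 18]
780 [5, 11, -1, 121, 5, 6, 55, 62, 44, 54, 50, 5, 6, 117, 122, 123, 164, 165, 25, 18]
820 [4, 6, 25, 12, 6, 4, 55, 62, 47, 61, 56, 5, 5, 132, 134, 133, 150, 150, 26, 19]
```

View pics/crop.png

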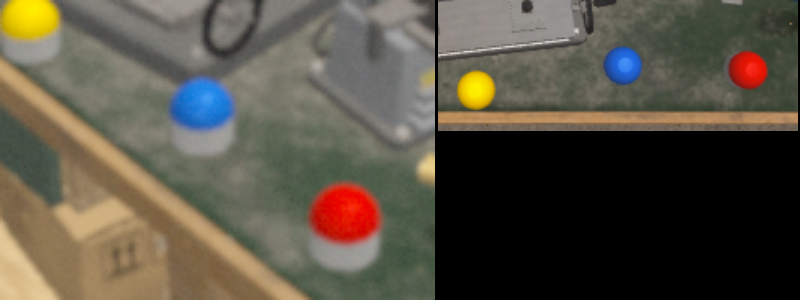

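The crop shows the blue cup (dome over steel tube) between yellow and red. It stands at about (438,-116), dome centre z≈28.5 in both views. The mat is at about (511,386).

Plan: grip with the tool tilted, palm towards the robot and pointing outward 40°. Over the mat, roll it 75° about the closing axis so the palm leans left. I'll check clearances and write the move helper.

```bash
cat >> h.py <<'E'
import json
from scipy.spatial.transform import Rotation as Rn
def tool(haz,tilt):
    # closing axis y at haz+90; tilt>0: tool points towards haz; tool x = -h at tilt 0
    a=np.radians(haz);h=np.array([np.cos(a),np.sin(a),0])
    x=-h;z=np.array([0,0,-1.]);y=np.cross(z,x)
    return Rn.from_matrix(np.c_[x,y,z])*Rn.from_rotvec([0,-np.radians(tilt),0])
def steps(way,p=None,R=None):
    """way: (pos, haz, tilt) one call each; prints call numbers, keeps rounded commanded pose"""
    if p is None:
        c=json.load(open('cmd.json'));p=np.array(c['p']);R=Rn.from_quat(c['q'])
    for pos,hz,t in way:
        s=(R.inv().apply(np.array(pos)-p)/100).round(3);r=((R.inv()*tool(hz,t)).as_rotvec()/np.radians(60)).round(3)
        n=int(max(np.ceil(np.linalg.norm(s)*100/62.5),np.ceil(np.linalg.norm(r)*60/10.7)))
        print(s.tolist(),r.tolist(),'rows>=',n,'' if max(abs(s).max(),abs(r).max())<=1 else 'TOO BIG')
        p=p+R.apply(s*100);R=R*Rn.from_rotvec(r*np.radians(60))
    json.dump(dict(p=p.tolist(),q=R.as_quat().tolist()),open('cmd.json','w'))
E
python3 - <<'E'
from h import *
import pickle
D=pickle.load(open('d0.pkl','rb'))
C=np.vstack([cloud(D[n]).reshape(-1,3)[D[n]['range_z'].ravel()>0] for n in D])
def mp(xs,ys,s):
    print('y',list(ys))
    for x in xs:
        print(x,[int(q[:,2].max()) if len(q:=C[(abs(C[:,0]-x)<=s/2)&(abs(C[:,1]-y)<=s/2)&(C[:,2]<450)]) else -1 for y in ys])
mp(range(420,640,15),range(465,260,-15),15)
mp(range(390,560,15),range(-40,-200,-15),15)
s=read_state();R0=Rn.from_quat([0.973,-0.229,0,0.]);print(R0.as_matrix().round(3).tolist(),tool(153.5,0).as_matrix().round(3).tolist())
a=np.array([278.4,559.5,231.3]);b=np.array([370,-180,260.])
N=6;steps([(a+(b-a)*i/N,153.5-93.5*i/N,0) for i in range(1,N+1)],a,R0)
E
```

```text
y [465, 450, 435, 420, 405, 390, 375, 360, 345, 330, 315, 300, 285, 270]
420 [3, 3, 3, 6, 9, 7, 9, 7, 8, 3, 4, 4, 6, 5]
435 [3, 4, 8, 7, 10, 8, 7, 7, 11, 6, 1, 3, 24, 30]
450 [5, 7, 7, 8, 9, 9, 8, 8, 8, 8, 6, 7, 31, 38]
465 [8, 10, 8, 7, 9, 8, 10, 8, 10, 8, 7, 8, 32, 76]
480 [7, 7, 9, 8, 8, 9, 9, 8, 10, 7, 6, 7, 31, 77]
495 [9, 9, 8, 8, 9, 7, 8, 9, 6, 7, 7, 7, 32, 76]
510 [11, 9, 13, 8, 7, 7, 7, 7, 6, 7, 7, 9, 29, 76]
525 [8, 6, 10, 7, 7, 6, 7, 7, 9, 8, 5, 7, 32, 80]
540 [8, 8, 8, 8, 8, 10, 8, 7, 9, 6, 7, 5, 30, 27]
555 [6, 8, 8, 8, 8, 7, 9, 8, 7, 7, 340, 344, 30, -424]
570 [5, 9, 8, 7, 7, 7, 7, 7, 8, 6, 347, 349, 30, 227]
585 [3, 4, 7, 10, 7, 7, 8, 7, 8, 7, 349, 348, 330, 324]
600 [4, 3, 5, 6, 6, 6, 6, 7, 6, 3, 348, 348, 346, 346]
615 [4, 3, 3, 2, 7, -2, -1, 0, 2, 4, 347, 347, 353, 353]
630 [4, 6, 5, 0, -1, -1, -1, 2, 2, 2, 347, 353, 357, 356]
y [-40, -55, -70, -85, -100, -115, -130, -145, -160, -175, -190]
390 [6, 4, 5, 4, 4, 4, 4, 4, 4, 6, 6]
405 [5, 3, 4, 5, 33, 48, 49, 4, 4, 6, 4]
420 [4, 5, 4, 39, 55, 59, 55, 45, 5, 4, 5]
435 [5, 4, 4, 46, 57, 60, 60, 54, 3, 3, 3]
450 [5, 5, 5, 42, 57, 60, 60, 48, 4, 5, 4]
465 [30, 5, 5, 4, 45, 50, 48, 33, 5, 4, 4]
480 [80, 85, 79, 5, 3, 4, 3, 4, 4, 5, 3]
495 [81, 100, 99, 4, 3, 5, 4, 7, 5, 5, 6]
510 [80, 109, 108, 4, 6, 4, 3, 4, 7, 5, 5]
525 [77, 110, 113, 113, 113, 4, 6, 3, 4, 4, 5]
540 [31, 109, 113, 112, 110, 4, 4, 3, 5, 6, 4]
555 [62, 103, 3, 4, 4, 4, 5, 5, 4, 14, 13]
[[0.895, -0.446, 0.0], [-0.446, -0.895, -0.0], [0.0, 0.0, -1.0]] [[0.895, -0.446, 0.0], [-0.446, -0.895, 0.0], [0.0, -0.0, -1.0]]
[0.686, 1.035, -0.048] [0.0, 0.0, 0.26] rows>= 2 TOO BIG
[0.94, 0.812, -0.048] [0.0, 0.0, 0.26] rows>= 2 
[1.123, 0.53, -0.047] [0.0, 0.0, 0.259] rows>= 2 TOO BIG
[1.224, 0.21, -0.048] [0.0, 0.0, 0.26] rows>= 2 TOO BIG
[1.235, -0.128, -0.048] [-0.0, -0.0, 0.26] rows>= 2 TOO BIG
[1.156, -0.455, -0.048] [-0.0, -0.0, 0.26] rows>= 2 TOO BIG
```

```bash
python3 - <<'E'
from h import *
R0=Rn.from_quat([0.973,-0.229,0,0.])
a=np.array([278.4,559.5,231.3]);b=np.array([380,-180,260.])
N=8;steps([(a+(b-a)*i/N,153.5-93.5*i/N,0) for i in range(1,N+1)],a,R0)
E
```

```text
[0.526, 0.771, -0.036] [0.0, 0.0, 0.195] rows>= 2 
[0.671, 0.648, -0.036] [0.0, 0.0, 0.195] rows>= 2 
[0.789, 0.498, -0.036] [0.0, 0.0, 0.195] rows>= 2 
[0.873, 0.328, -0.036] [0.0, 0.0, 0.194] rows>= 2 
[0.922, 0.145, -0.035] [0.0, 0.0, 0.195] rows>= 2 
[0.932, -0.044, -0.036] [-0.0, -0.0, 0.195] rows>= 2 
[0.904, -0.233, -0.036] [-0.0, -0.0, 0.195] rows>= 2 
[0.837, -0.411, -0.036] [-0.0, -0.0, 0.195] rows>= 2
```

Request:
{"method": "jog_arm", "body": {
  "plan": [
    [85,[0.526,0.771,-0.036],[0,0,0.195]],
    [85,[0.526,0.771,-0.036],[0,0,0.195]],
    [85,[0.526,0.771,-0.036],[0,0,0.195]],
    [85,[0.526,0.771,-0.036],[0,0,0.195]]
  ]
}}

```text
clock: 0.6
position: [291.2, 467.5, 234.9]
ee_rot: [0.945, -0.327, -0.0, -0.0]
contact_force: [-0.7, 0.5, -0.2]
gripper_width: 85.1
grasp_force: 0.0
```

Request:
{"method": "jog_arm", "body": {
  "plan": [
    [85,[0.671,0.648,-0.036],[0,0,0.195]],
    [85,[0.671,0.648,-0.036],[0,0,0.195]],
    [85,[0.671,0.648,-0.036],[0,0,0.195]],
    [85,[0.671,0.648,-0.036],[0,0,0.195]]
  ]
}}

```text
clock: 1.1
position: [304.0, 375.9, 238.5]
ee_rot: [0.907, -0.421, 0.0, -0.0]
contact_force: [0.5, 0.3, -0.4]
gripper_width: 85.2
grasp_force: 0.0
```

Request:
{"method": "jog_arm", "body": {
  "plan": [
    [85,[0.789,0.498,-0.036],[0,0,0.195]],
    [85,[0.789,0.498,-0.036],[0,0,0.195]],
    [85,[0.789,0.498,-0.036],[0,0,0.195]]
  ]
}}

```text
clock: 1.48
position: [316.9, 282.0, 242.3]
ee_rot: [0.859, -0.512, -0.0, -0.0]
contact_force: [-0.1, 0.8, 2.1]
gripper_width: 85.1
grasp_force: 0.0
```

Request:
{"method": "jog_arm", "body": {
  "plan": [
    [85,[0.873,0.328,-0.036],[0,0,0.194]],
    [85,[0.873,0.328,-0.036],[0,0,0.194]],
    [85,[0.873,0.328,-0.036],[0,0,0.194]]
  ]
}}

```text
clock: 1.85
position: [329.9, 190.0, 245.9]
ee_rot: [0.803, -0.597, 0.0, -0.0]
contact_force: [-0.1, 0.1, 0.2]
gripper_width: 84.9
grasp_force: 0.0
```

Request:
{"method": "jog_arm", "body": {
  "plan": [
    [85,[0.922,0.145,-0.035],[0,0,0.195]],
    [85,[0.922,0.145,-0.035],[0,0,0.195]],
    [85,[0.922,0.145,-0.035],[0,0,0.195]]
  ]
}}

```text
clock: 2.22
position: [343.1, 97.8, 249.4]
ee_rot: [0.738, -0.675, 0.0, -0.0]
contact_force: [-0.0, -0.2, -0.6]
gripper_width: 85.0
grasp_force: 0.0
```

Request:
{"method": "jog_arm", "body": {
  "plan": [
    [85,[0.932,-0.044,-0.036],[0,0,0.195]],
    [85,[0.932,-0.044,-0.036],[0,0,0.195]],
    [85,[0.932,-0.044,-0.036],[0,0,0.195]]
  ]
}}

```text
clock: 2.6
position: [356.0, 5.4, 252.8]
ee_rot: [-0.665, 0.747, -0.0, 0.0]
contact_force: [-0.8, 0.7, -0.4]
gripper_width: 84.9
grasp_force: 0.0
```

Request:
{"method": "jog_arm", "body": {
  "plan": [
    [85,[0.904,-0.233,-0.036],[0,0,0.195]],
    [85,[0.904,-0.233,-0.036],[0,0,0.195]],
    [85,[0.904,-0.233,-0.036],[0,0,0.195]]
  ]
}}

```text
clock: 2.98
position: [369.0, -87.2, 256.2]
ee_rot: [-0.585, 0.811, 0.0, -0.0]
contact_force: [-0.4, -0.7, 0.9]
gripper_width: 85.0
grasp_force: 0.0
```

Request:
{"method": "jog_arm", "body": {
  "plan": [
    [85,[0.837,-0.411,-0.036],[0,0,0.195]],
    [85,[0.837,-0.411,-0.036],[0,0,0.195]],
    [85,[0.837,-0.411,-0.036],[0,0,0.195]],
    [85,[0.837,-0.411,-0.036],[0,0,0.195]]
  ]
}}

```text
clock: 3.48
position: [380.9, -178.6, 259.7]
ee_rot: [-0.501, 0.866, 0.0, -0.0]
contact_force: [-0.1, -0.3, 0.9]
gripper_width: 85.0
grasp_force: 0.0
```

```bash
python3 - <<'E'
from h import *
s=read_state();print(s['joints'],s['position'],open('cmd.json').read())
z=tool(60,40).as_matrix()[:,2]
g=np.array([438,-116.3,25.5])+27*z;print(g)
steps([((380,-185,200),60,40)]);steps([(g-95*z,60,40)]);steps([(g-30*z,60,40),(g,60,40)])
E
```

```text
[-4.90320312e-02  4.38285752e-03 -4.05329405e-01 -4.10625923e-04
 -1.16159837e+00 -4.72393521e-01] [ 380.89213628 -178.57088004  259.71234873] {"p": [379.96007511820403, -179.97178210822642, 260.0], "q": [0.4997913679701779, -0.8661458240403278, 0.0, 0.0]}
[ 446.67763273 -101.26989922    4.81680004]
[0.043, -0.026, 0.6] [-0.0, -0.667, -0.0] rows>= 4 
[0.444, -0.158, 1.225] [-0.0, 0.0, -0.0] rows>= 3 TOO BIG
[0.001, 0.0, 0.65] [-0.0, 0.0, -0.0] rows>= 2 
[-0.0, 0.0, 0.3] [-0.0, 0.0, -0.0] rows>= 1
```

Request:
{"method": "jog_arm", "body": {
  "plan": [
    [85,[0.043,-0.026,0.6],[0,-0.667,0]],
    [85,[0.043,-0.026,0.6],[0,-0.667,0]],
    [85,[0.043,-0.026,0.6],[0,-0.667,0]],
    [85,[0.043,-0.026,0.6],[0,-0.667,0]],
    [85,[0.043,-0.026,0.6],[0,-0.667,0]],
    [85,[0.043,-0.026,0.6],[0,-0.667,0]]
  ]
}}

```text
clock: 4.22
position: [380.7, -184.1, 200.2]
ee_rot: [-0.471, 0.814, 0.171, 0.296]
contact_force: [-0.4, -0.3, 0.0]
gripper_width: 85.0
grasp_force: 0.0
```

```bash
python3 - <<'E'
from h import *
s=read_state();print(s['joints'].round(3),s['position'].round(1),np.round(s['ee_rot'],3),tool(60,40).as_quat().round(3))
z=tool(60,40).as_matrix()[:,2];g=np.array([438,-116.3,25.5])+27*z
steps([(g-140*z,60,40),(g-80*z,60,40),(g-30*z,60,40),(g,60,40)],np.array([380,-185,200.]),tool(60,40))
E
```

```text
[-0.62   0.192 -0.279 -0.731 -1.274  0.384] [ 380.7 -184.1  200.2] [-0.471  0.814  0.171  0.296] [-0.47   0.814  0.171  0.296]
[0.444, -0.159, 0.776] [0.0, 0.0, 0.0] rows>= 2 
[-0.0, 0.0, 0.6] [0.0, 0.0, 0.0] rows>= 1 
[-0.0, 0.0, 0.5] [0.0, 0.0, 0.0] rows>= 1 
[-0.0, 0.0, 0.3] [0.0, 0.0, 0.0] rows>= 1
```

Request:
{"method": "jog_arm", "body": {
  "plan": [
    [85,[0.444,-0.159,0.776],[0,0,0]],
    [85,[0.444,-0.159,0.776],[0,0,0]],
    [85,[0.444,-0.159,0.776],[0,0,0]]
  ]
}}

```text
clock: 4.6
position: [402.0, -176.9, 111.1]
ee_rot: [-0.471, 0.813, 0.173, 0.295]
contact_force: [-0.0, -0.3, -0.4]
gripper_width: 85.3
grasp_force: 0.0
```

Request:
{"method": "jog_arm", "body": {
  "plan": [
    [85,[0,0,0.6],[0,0,0]],
    [85,[0,0,0.6],[0,0,0]],
    [85,[0,0,0.6],[0,0,0]],
    [85,[0,0,0.6],[0,0,0]]
  ]
}}

```text
clock: 5.1
position: [422.2, -146.5, 67.8]
ee_rot: [-0.471, 0.813, 0.169, 0.297]
contact_force: [0.2, 0.2, 0.3]
gripper_width: 85.0
grasp_force: 0.0
```

```bash
python3 - <<'E'
from h import *
s=read_state();z=tool(60,40).as_matrix()[:,2];g=np.array([438,-116.3,25.5])+27*z
print(s['position'].round(1),(g-80*z).round(1))
a=grab('scene')['img'][190:310,190:350,::-1];b=grab('top')['img'][200:340,240:430,::-1]
cv2.imwrite('pics/pre.png',np.hstack([cv2.resize(a,(400,300),interpolation=2),cv2.resize(b,(400,300),interpolation=2)]))
E
```

```text
[ 422.2 -146.5   67.8] [ 421.  -145.8   66.1]
```

View pics/pre.png

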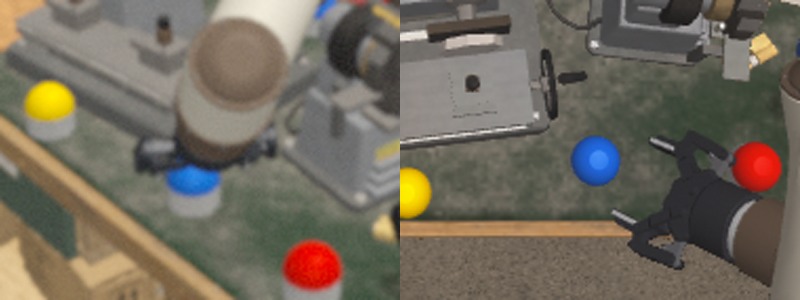

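The right half (top view) shows the open fingers at (660,145) and (620,215), aimed symmetrically at the blue cup at (596,160). The red cup at (755,165) is clear, so I'll advance.

Request:
{"method": "jog_arm", "body": {
  "plan": [
    [85,[0,0,0.25],[0,0,0]],
    [85,[0,0,0.5],[0,0,0]],
    [85,[0,0,0.5],[0,0,0]],
    [85,[0,0,0.5],[0,0,0]]
  ]
}}

```text
clock: 5.7
position: [437.7, -118.7, 28.5]
ee_rot: [-0.47, 0.814, 0.17, 0.297]
contact_force: [0.4, -0.2, 0.4]
gripper_width: 85.0
grasp_force: 0.0
```

Request:
{"method": "jog_arm", "body": {
  "plan": [
    [85,[0,0,0.1],[0,0,0]],
    [85,[0,0,0.2],[0,0,0]],
    [85,[0,0,0.3],[0,0,0]],
    [85,[0,0,0.3],[0,0,0]],
    [85,[0,0,0.3],[0,0,0]]
  ]
}}

```text
clock: 6.32
position: [447.2, -101.1, 4.7]
ee_rot: [-0.47, 0.814, 0.171, 0.296]
contact_force: [-0.8, 0.2, -0.2]
gripper_width: 84.9
grasp_force: 0.0
```

No contact. Closing.

Request:
{"method": "jog_arm", "body": {
  "plan": [
    [50,[0,0,0],[0,0,0]],
    [50,[0,0,0],[0,0,0]],
    [50,[0,0,0],[0,0,0]],
    [50,[0,0,0],[0,0,0]],
    [50,[0,0,0],[0,0,0]],
    [50,[0,0,0],[0,0,0]],
    [50,[0,0,0],[0,0,0]],
    [50,[0,0,0],[0,0,0]]
  ]
}}

```text
clock: 7.32
position: [447.1, -101.4, 5.5]
ee_rot: [-0.47, 0.813, 0.171, 0.297]
contact_force: [-2.0, -1.6, 4.9]
gripper_width: 58.6
grasp_force: 63.7
```

```bash
python3 - <<'E'
from h import *
s=read_state();print({k:np.round(s[k],2).tolist() for k in('contact_force','wrist_torque','gripper_width','grasp_force','position')},tcp_to_grasp)
p=np.array(json.load(open('cmd.json'))['p']);print(p)
steps([(p+[0,0,35],60,40),((420,-130,120),60,40)])
E
```

```text
{'contact_force': [-2.04, -1.58, 4.93], 'wrist_torque': [-0.72, 0.55, 0.2], 'gripper_width': 58.65, 'grasp_force': 63.67, 'position': [447.11, -101.44, 5.45]} 18.700000000000003
[ 446.69890922 -101.27410043    4.76895931]
[-0.225, 0.0, -0.268] [0.0, 0.0, 0.0] rows>= 1 
[-0.223, 0.088, -0.86] [0.0, 0.0, 0.0] rows>= 2
```

Request:
{"method": "jog_arm", "body": {
  "plan": [
    [50,[-0.225,0,-0.268],[0,0,0]],
    [50,[-0.225,0,-0.268],[0,0,0]],
    [50,[-0.225,0,-0.268],[0,0,0]]
  ]
}}

```text
clock: 7.7
position: [446.9, -101.0, 39.4]
ee_rot: [-0.47, 0.814, 0.171, 0.296]
contact_force: [0.1, -0.4, -1.8]
gripper_width: 58.3
grasp_force: 65.0
```

Request:
{"method": "jog_arm", "body": {
  "plan": [
    [50,[-0.12,0.04,-0.43],[0,0,0]],
    [50,[-0.223,0.088,-0.86],[0,0,0]],
    [50,[-0.223,0.088,-0.86],[0,0,0]],
    [50,[-0.223,0.088,-0.86],[0,0,0]]
  ]
}}

```text
clock: 8.2
position: [419.9, -129.3, 118.9]
ee_rot: [-0.469, 0.814, 0.172, 0.296]
contact_force: [-0.1, -1.1, -2.5]
gripper_width: 58.1
grasp_force: 65.6
```

```bash
python3 - <<'E'
from h import *
s=read_state();print(s['position'].round(1),s['contact_force'].round(1))
a=grab('scene')['img'][150:330,190:430,::-1];b=grab('top')['img'][200:340,240:430,::-1]
cv2.imwrite('pics/lift.png',np.hstack([cv2.resize(a,(400,300),interpolation=2),cv2.resize(b,(400,300),interpolation=2)]))
E
```

```text
[ 419.9 -129.3  118.9] [-0.1 -1.1 -2.5]
```

View pics/lift.png

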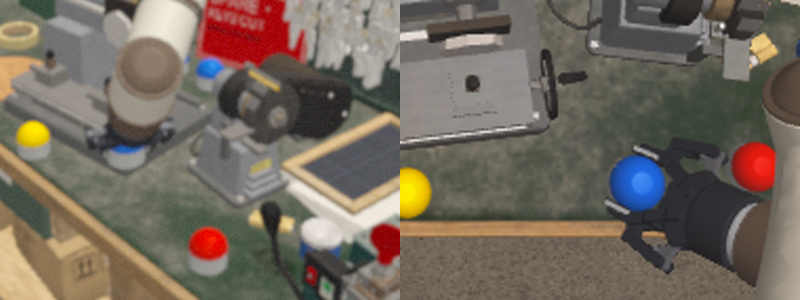

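The cup is held, dome to the palm, between the fingers at (637,183); the red and yellow cups haven't moved. Now the carry.

```bash
python3 - <<'E'
from h import *
zf=tool(110,-35).as_matrix()[:,2];f=np.array([521,356,39.6])+27*zf;print(f)
W=[((400,-110,205),60,20),((375,-60,250),60,0),((360,30,255),70,0),((350,120,255),80,0),((345,210,255),90,0),((350,300,255),100,0),((380,380,250),110,0),((430,400,220),110,-20),((480,385,170),110,-35),(f+[0,0,60],110,-35),(f+[0,0,15],110,-35)]
steps(W)
E
```

```text
[526.29671676 341.44739029  17.4828948 ]
[-0.602, 0.273, -0.605] [0.0, 0.333, 0.0] rows>= 2 
[-0.444, 0.466, -0.317] [0.0, 0.334, 0.0] rows>= 2 
[-0.704, 0.58, -0.05] [0.0, -0.0, -0.167] rows>= 2 
[-0.812, 0.402, -0.0] [0.0, -0.0, -0.166] rows>= 2 
[-0.878, 0.205, -0.001] [0.0, -0.0, -0.167] rows>= 2 
[-0.9, -0.049, -0.0] [0.0, -0.0, -0.167] rows>= 2 
[-0.735, -0.435, 0.05] [0.0, -0.0, -0.166] rows>= 2 
[-0.017, -0.538, 0.3] [0.0, 0.333, -0.0] rows>= 2 
[0.122, -0.419, 0.576] [0.0, 0.25, -0.0] rows>= 2 
[-0.066, -0.287, 1.083] [0.0, 0.0, -0.0] rows>= 2 TOO BIG
[-0.258, 0.0, 0.369] [0.0, 0.0, -0.0] rows>= 1
```

Request:
{"method": "jog_arm", "body": {
  "plan": [
    [50,[-0.2,0.09,-0.2],[0,0.111,0]],
    [50,[-0.4,0.18,-0.4],[0,0.222,0]],
    [50,[-0.602,0.273,-0.605],[0,0.333,0]],
    [50,[-0.602,0.273,-0.605],[0,0.333,0]]
  ]
}}

```text
clock: 8.8
position: [401.1, -107.8, 206.4]
ee_rot: [-0.495, 0.851, 0.086, 0.152]
contact_force: [1.1, 0.3, -2.5]
gripper_width: 58.0
grasp_force: 65.5
```

Request:
{"method": "jog_arm", "body": {
  "plan": [
    [50,[-0.15,0.16,-0.11],[0,0.111,0]],
    [50,[-0.3,0.31,-0.21],[0,0.222,0]],
    [50,[-0.444,0.466,-0.317],[0,0.334,0]],
    [50,[-0.444,0.466,-0.317],[0,0.334,0]]
  ]
}}

```text
clock: 9.3
position: [375.2, -58.1, 248.6]
ee_rot: [-0.502, 0.865, 0.001, -0.001]
contact_force: [0.4, -0.8, -1.8]
gripper_width: 58.3
grasp_force: 65.5
```

Request:
{"method": "jog_arm", "body": {
  "plan": [
    [50,[-0.23,0.19,-0.02],[0,0,-0.056]],
    [50,[-0.47,0.39,-0.03],[0,0,-0.111]],
    [50,[-0.704,0.58,-0.05],[0,0,-0.167]],
    [50,[-0.704,0.58,-0.05],[0,0,-0.167]]
  ]
}}

```text
clock: 9.8
position: [359.8, 30.4, 253.3]
ee_rot: [-0.574, 0.819, 0.002, -0.001]
contact_force: [-0.3, 0.7, -1.6]
gripper_width: 58.2
grasp_force: 65.6
```

Request:
{"method": "jog_arm", "body": {
  "plan": [
    [50,[-0.27,0.13,0],[0,0,-0.055]],
    [50,[-0.54,0.27,0],[0,0,-0.111]],
    [50,[-0.812,0.402,0],[0,0,-0.166]],
    [50,[-0.812,0.402,0],[0,0,-0.166]]
  ]
}}

```text
clock: 10.3
position: [350.2, 120.1, 253.6]
ee_rot: [-0.643, 0.766, 0.001, -0.002]
contact_force: [-0.6, -0.9, -1.8]
gripper_width: 58.5
grasp_force: 65.5
```

Request:
{"method": "jog_arm", "body": {
  "plan": [
    [50,[-0.29,0.07,0],[0,0,-0.056]],
    [50,[-0.58,0.14,0],[0,0,-0.111]],
    [50,[-0.878,0.205,-0.001],[0,0,-0.167]],
    [50,[-0.878,0.205,-0.001],[0,0,-0.167]]
  ]
}}

```text
clock: 10.8
position: [345.8, 210.0, 253.9]
ee_rot: [-0.707, 0.707, 0.0, -0.001]
contact_force: [0.0, -0.6, -1.7]
gripper_width: 58.2
grasp_force: 65.5
```

Request:
{"method": "jog_arm", "body": {
  "plan": [
    [50,[-0.3,-0.02,0],[0,0,-0.056]],
    [50,[-0.6,-0.03,0],[0,0,-0.111]],
    [50,[-0.9,-0.049,0],[0,0,-0.167]],
    [50,[-0.9,-0.049,0],[0,0,-0.167]]
  ]
}}

```text
clock: 11.3
position: [351.0, 299.7, 253.9]
ee_rot: [0.766, -0.643, -0.0, 0.001]
contact_force: [-0.2, -0.2, -2.1]
gripper_width: 58.4
grasp_force: 65.5
```

Request:
{"method": "jog_arm", "body": {
  "plan": [
    [50,[-0.25,-0.15,0.02],[0,0,-0.055]],
    [50,[-0.49,-0.29,0.03],[0,0,-0.111]],
    [50,[-0.735,-0.435,0.05],[0,0,-0.166]],
    [50,[-0.735,-0.435,0.05],[0,0,-0.166]]
  ]
}}

```text
clock: 11.8
position: [381.3, 379.2, 248.7]
ee_rot: [0.818, -0.575, -0.0, 0.002]
contact_force: [-0.4, 0.7, -1.3]
gripper_width: 58.3
grasp_force: 65.5
```

Request:
{"method": "jog_arm", "body": {
  "plan": [
    [50,[0,-0.18,0.1],[0,0.111,0]],
    [50,[-0.01,-0.36,0.2],[0,0.222,0]],
    [50,[-0.017,-0.538,0.3],[0,0.333,0]],
    [50,[-0.017,-0.538,0.3],[0,0.333,0]]
  ]
}}

```text
clock: 12.3
position: [430.4, 398.5, 217.1]
ee_rot: [0.806, -0.565, 0.142, 0.103]
contact_force: [-0.1, -0.1, -2.2]
gripper_width: 58.5
grasp_force: 65.5
```

Request:
{"method": "jog_arm", "body": {
  "plan": [
    [50,[0.04,-0.14,0.19],[0,0.083,0]],
    [50,[0.08,-0.28,0.38],[0,0.167,0]],
    [50,[0.122,-0.419,0.576],[0,0.25,0]],
    [50,[0.122,-0.419,0.576],[0,0.25,0]],
    [50,[0.122,-0.419,0.576],[0,0.25,0]]
  ]
}}

```text
clock: 12.92
position: [480.7, 384.5, 171.6]
ee_rot: [0.781, -0.548, 0.245, 0.171]
contact_force: [0.5, 0.5, -2.3]
gripper_width: 58.0
grasp_force: 65.5
```

```bash
python3 - <<'E'
from h import *
from scipy.optimize import least_squares
ds,dt=grab('scene'),grab('top')
a=ds['img'][80:260,130:370,::-1];b=dt['img'][150:330,60:300,::-1]
cv2.imwrite('pics/over.png',np.hstack([cv2.resize(a,(400,300),interpolation=2),cv2.resize(b,(400,300),interpolation=2)]))
s=read_state();R=Rn.from_quat(s['ee_rot'])
for d in(ds,dt):
    C=cloud(d);H=cv2.cvtColor(d['img'],cv2.COLOR_RGB2HSV);h,S,v=[H[...,i].astype(int) for i in range(3)]
    m=(abs(h-108)<9)&(S>150)&(v>70)&(abs(C[...,0]-480)<90)&(abs(C[...,1]-390)<90)&(C[...,2]>100)
    P=C[m]
    if len(P)>40:
        r=least_squares(lambda c:np.linalg.norm(P-c,axis=1)-30,P.mean(0)-[0,0,15],loss='soft_l1')
        print(len(P),'sphere',r.x.round(1),'in tool',R.inv().apply(r.x-s['position']).round(1))
z0=tool(60,40)
print('expected in tool',(np.array([0,0,-27])+2.5*z0.inv().apply([0,0,1])).round(1))
c=json.load(open('cmd.json'))
zf=tool(110,-35).as_matrix()[:,2];f=np.array([521,356,39.6])+27*zf
steps([((500,365,125),110,-35),(f+[0,0,60],110,-35),(f+[0,0,12],110,-35)],np.array([480,385,170.]),tool(110,-35))
E
```

```text
272 sphere [474.7 399.1 193. ] in tool [ -0.6   0.7 -25.8]
expected in tool [ -1.6   0.  -28.9]
[-0.048, -0.12, 0.516] [0.0, 0.0, 0.0] rows>= 1 
[-0.018, -0.166, 0.567] [0.0, 0.0, 0.0] rows>= 1 
[-0.275, -0.0, 0.394] [0.0, 0.0, 0.0] rows>= 1
```

View pics/over.png

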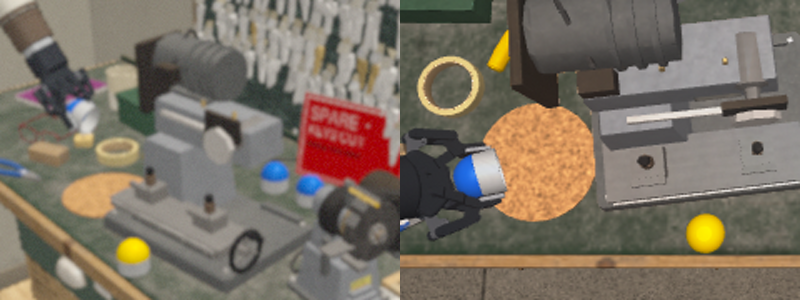

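The dome sits in the hand as expected, with the mouth tilted towards the machine and the dome towards the palm, at (480,175) in the top crop. Lowering over the mat.

Request:
{"method": "jog_arm", "body": {
  "plan": [
    [50,[-0.02,-0.06,0.26],[0,0,0]],
    [50,[-0.048,-0.12,0.516],[0,0,0]],
    [50,[-0.048,-0.12,0.516],[0,0,0]]
  ]
}}

```text
clock: 13.4
position: [500.2, 363.7, 125.1]
ee_rot: [0.781, -0.548, 0.246, 0.173]
contact_force: [0.5, 0.3, -2.5]
gripper_width: 58.1
grasp_force: 65.5
```

Request:
{"method": "jog_arm", "body": {
  "plan": [
    [50,[-0.01,-0.08,0.28],[0,0,0]],
    [50,[-0.018,-0.166,0.567],[0,0,0]],
    [50,[-0.018,-0.166,0.567],[0,0,0]],
    [50,[-0.018,-0.166,0.567],[0,0,0]]
  ]
}}

```text
clock: 13.9
position: [527.1, 343.1, 79.6]
ee_rot: [0.781, -0.547, 0.246, 0.171]
contact_force: [0.1, 0.4, -0.7]
gripper_width: 58.5
grasp_force: 65.5
```

Request:
{"method": "jog_arm", "body": {
  "plan": [
    [50,[-0.09,0,0.13],[0,0,0]],
    [50,[-0.18,0,0.26],[0,0,0]],
    [50,[-0.275,0,0.394],[0,0,0]],
    [50,[-0.275,0,0.394],[0,0,0]],
    [50,[-0.275,0,0.394],[0,0,0]]
  ]
}}

```text
clock: 14.52
position: [526.9, 341.7, 29.6]
ee_rot: [0.781, -0.547, 0.246, 0.172]
contact_force: [-0.3, -1.0, -0.9]
gripper_width: 58.4
grasp_force: 65.5
```

Request:
{"method": "jog_arm", "body": {
  "plan": [
    [50,[-0.017,0,0.025],[0,0,0]],
    [50,[-0.034,0,0.049],[0,0,0]],
    [50,[-0.046,0,0.066],[0,0,0]],
    [50,[-0.046,0,0.066],[0,0,0]],
    [50,[-0.046,0,0.066],[0,0,0]]
  ]
}}

```text
clock: 15.15
position: [526.8, 341.6, 21.7]
ee_rot: [0.781, -0.547, 0.246, 0.172]
contact_force: [0.5, 0.2, -1.5]
gripper_width: 58.4
grasp_force: 65.5
```

Request:
{"method": "jog_arm", "body": {
  "plan": [
    [50,[-0.011,0,0.016],[0,0,0]],
    [50,[-0.011,0,0.016],[0,0,0]],
    [50,[-0.011,0,0.016],[0,0,0]]
  ]
}}

```text
clock: 15.52
position: [526.7, 341.5, 19.6]
ee_rot: [0.781, -0.547, 0.246, 0.172]
contact_force: [1.3, -0.2, -0.4]
gripper_width: 58.3
grasp_force: 65.5
```

Request:
{"method": "jog_arm", "body": {
  "plan": [
    [50,[-0.006,0,0.008],[0,0,0]],
    [50,[-0.006,0,0.008],[0,0,0]],
    [50,[-0.006,0,0.008],[0,0,0]]
  ]
}}

```text
clock: 15.9
position: [526.7, 341.6, 18.6]
ee_rot: [0.781, -0.547, 0.246, 0.172]
contact_force: [-0.7, 0.6, -1.9]
gripper_width: 58.6
grasp_force: 65.5
```

Request:
{"method": "jog_arm", "body": {
  "plan": [
    [50,[-0.006,0,0.008],[0,0,0]],
    [50,[-0.006,0,0.008],[0,0,0]],
    [50,[-0.006,0,0.008],[0,0,0]]
  ]
}}

```text
clock: 16.27
position: [526.8, 341.6, 18.0]
ee_rot: [0.781, -0.547, 0.246, 0.172]
contact_force: [-1.2, 0.1, 0.7]
gripper_width: 58.7
grasp_force: 65.7
```

Request:
{"method": "jog_arm", "body": {
  "plan": [
    [50,[-0.006,0,0.008],[0,0,0]],
    [50,[-0.006,0,0.008],[0,0,0]],
    [50,[-0.006,0,0.008],[0,0,0]]
  ]
}}

```text
clock: 16.65
position: [526.8, 341.7, 17.8]
ee_rot: [0.781, -0.547, 0.247, 0.172]
contact_force: [-2.2, -0.4, 5.1]
gripper_width: 58.7
grasp_force: 66.0
```

Mat contact confirmed (about 7 N). Releasing, then going straight up.

Request:
{"method": "jog_arm", "body": {
  "plan": [
    [85,[0,0,0],[0,0,0]],
    [85,[0,0,0],[0,0,0]],
    [85,[0,0,0],[0,0,0]],
    [85,[0.11,0,-0.16],[0,0,0]],
    [85,[0.28,0,-0.4],[0,0,0]],
    [85,[0.45,0,-0.65],[0,0,0]],
    [85,[0.57,0,-0.82],[0,0,0]],
    [85,[0.57,0,-0.82],[0,0,0]]
  ]
}}

```text
clock: 17.65
position: [527.1, 342.7, 118.6]
ee_rot: [0.781, -0.548, 0.246, 0.17]
contact_force: [0.6, 0.0, -0.9]
gripper_width: 84.7
grasp_force: 0.0
```

```bash
cat > look.py <<'E'
from h import *
import sys
ds,dt=grab('scene'),grab('top')
a=ds['img'][120:270,130:330,::-1];b=dt['img'][180:315,60:240,::-1]
cv2.imwrite('pics/'+sys.argv[1],np.hstack([cv2.resize(a,(400,300),interpolation=2),cv2.resize(b,(400,300),interpolation=2)]))
for d in(ds,dt):
    C=cloud(d);m=(np.hypot(C[...,0]-511,C[...,1]-386)<95)&(C[...,2]>15)&(C[...,2]<75);P=C[m]
    print(len(P),P.mean(0).round(1),P.min(0).round(),P.max(0).round()) if len(P) else print('none')
E
python3 look.py rel.png
```

```text
271 [495.9 400.6  46.3] [466. 373.  16.] [534. 445.  71.]
206 [500.6 400.4  41.3] [464. 376.  24.] [522. 432.  65.]
```

View pics/rel.png

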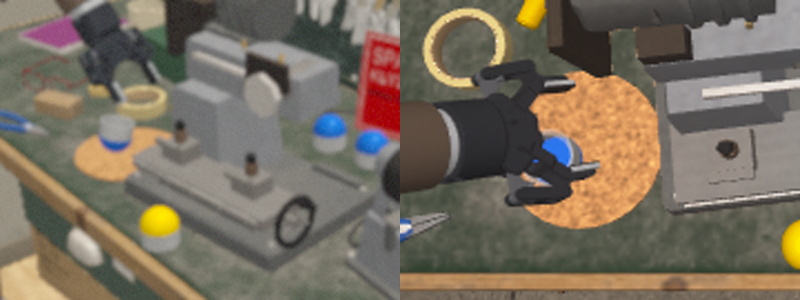

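The cup now stands mouth up on the mat: steel rim above, blue below, at (115,133) in the scene crop. I'll raise clear and check that it has settled.

Request:
{"method": "jog_arm", "body": {
  "plan": [
    [85,[0.25,0,-0.36],[0,0,0]],
    [85,[0.5,0,-0.72],[0,0,0]],
    [85,[0.57,0,-0.82],[0,0,0]],
    [85,[0.57,0,-0.82],[0,0,0]],
    [85,[0.57,0,-0.82],[0,0,0]],
    [85,[0.57,0,-0.82],[0,0,0]],
    [85,[0.57,0,-0.82],[0,0,0]],
    [85,[0.57,0,-0.82],[0,0,0]],
    [85,[0.57,0,-0.82],[0,0,0]],
    [85,[0.57,0,-0.82],[0,0,0]]
  ]
}}

```text
clock: 19.0
position: [526.5, 342.2, 216.4]
ee_rot: [0.781, -0.547, 0.246, 0.172]
contact_force: [-0.6, 0.0, 0.6]
gripper_width: 85.3
grasp_force: 0.0
```

Request:
{"method": "jog_arm", "body": {
  "plan": [
    [85,[0,0,-0.3],[0,0,0]],
    [85,[0,0,-0.6],[0,0,0]],
    [85,[0,0,-0.6],[0,0,0]],
    [85,[0,0,-0.6],[0,0,0]],
    [85,[0,0,-0.6],[0,0,0]],
    [85,[0,0,-0.6],[0,0,0]],
    [85,[0,0,-0.6],[0,0,0]],
    [85,[0,0,-0.6],[0,0,0]]
  ]
}}

```text
clock: 20.0
position: [514.8, 374.4, 265.4]
ee_rot: [0.781, -0.547, 0.246, 0.173]
contact_force: [1.1, 0.1, 0.6]
gripper_width: 85.0
grasp_force: 0.0
```

```bash
python3 look.py fin.png
```

```text
275 [489.  402.3  45. ] [460. 372.  17.] [525. 444.  65.]
536 [492.9 407.3  39.8] [463. 375.  21.] [522. 434.  64.]
```

View pics/fin.png

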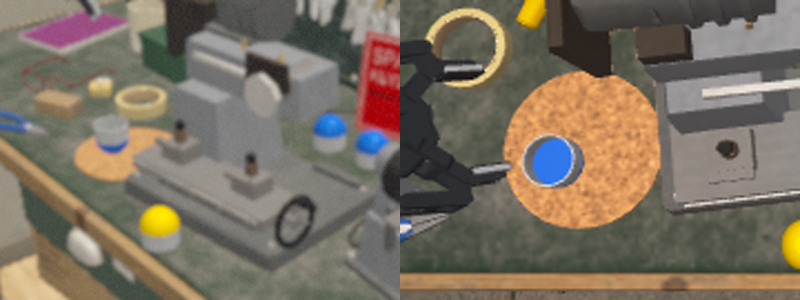

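The cup stands mouth up on the mat (ring at (553,160) in the top crop), about 28 mm from the mat's centre. I'll wait a moment, confirm it is still, and hand in.

Request:
{"method": "jog_arm", "body": {
  "plan": [
    [85,[0,0,0],[0,0,0]],
    [85,[0,0,0],[0,0,0]],
    [85,[0,0,0],[0,0,0]],
    [85,[0,0,0],[0,0,0]],
    [85,[0,0,0],[0,0,0]],
    [85,[0,0,0],[0,0,0]],
    [85,[0,0,0],[0,0,0]],
    [85,[0,0,0],[0,0,0]]
  ]
}}

```text
clock: 21.1
position: [514.7, 374.5, 265.5]
ee_rot: [0.781, -0.547, 0.246, 0.172]
contact_force: [-0.0, 0.0, 0.1]
gripper_width: 85.3
grasp_force: 0.0
```

```bash
python3 look.py fin2.png; python3 look.py fin3.png
```

```text
274 [489.  402.3  44.8] [460. 372.  16.] [522. 447.  65.]
539 [492.9 407.4  39.6] [463. 374.  22.] [522. 434.  64.]
279 [489.  402.2  44.5] [457. 375.  15.] [524. 445.  68.]
539 [492.8 407.3  39.9] [463. 375.  23.] [522. 434.  64.]
```

```bash
python3 -c "
from bench import *
print(job_done())"
```

```text
the job is handed in; nothing more can be done
None
```

The blue cup stands mouth up and still on the cork mat, about 28 mm from its centre; the red and yellow cups were not touched, and the job was handed in at about 21 s.

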